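Lock the tape holder onto the ball mount

TASK

Fit the tape holder to the ball mount on the packing desk: pull up the handle of its coupler to open it, lower the coupler over the ball until it stands flat on the mount's base with the handle still up, then press the handle fully down to lock it, and let go. Carry it down onto the ball rather than dropping it.

Things in the scene. Friction and masses are not known exactly. Their poses are not given: they have to be found in the camera images.
- handle_grip (a point): Centre of the coupler's handle: a black bar on a thin stem on top of the coupler, 50 mm long (point's x axis), 20 mm thick (y axis; grip it across this from above), 24 mm high. It slides straight up and down. Its centre is 104 mm above the coupler's underside when down (36 mm above the cup's flat top), 129 mm when up. Lifting it first slides it up to its stop, then carries the coupler upright.
- coupler: Loose tape holder: an upside-down aluminium cup, 72 mm outside diameter, 68 mm high, mouth below 58 mm wide and deep, a tape roll on either side along its x axis (116 mm over both), 0.45 to 0.7 kg. Origin: centre of the underside, z up. Starts standing on the table, handle down. The handle works two jaws in the mouth: only with it up does the ball go in; down, they close under the ball.
- socket (a point): Point on the coupler's axis, 32 mm above its underside, inside the cup; it meets the ball's centre when the coupler is seated. Axes as the coupler's. Any heading on the mount is right.
- lock_handle (a joint): How far the handle is pulled up out of the coupler, in m: 0 fully down (locked), 0.025 fully up (open); starts within 5 mm of down. It stays where it is left: about 2 N of friction, no spring.
- ball (a point): Centre of the steel ball, 38 mm in diameter, 52 mm above the table, on a 16 mm neck on a fixed dark round base of 96 mm diameter and 20 mm height; the seated coupler's underside stands on that base. A like base elsewhere carries a square post (70 mm high) in place of a ball: not that one.
Mind the look-alikes: they are no part of the job. Leave any yellow look-alike of the coupler alone.

How it is judged:
By the outcome, as a careful person would: the job done as asked, in the order asked, and still so for the second after the job is handed in, with the robot touching nothing.
It also fails if it takes over 53 s, if anything falls off the work surface, if the arm or the gripper's body presses on something with over 40 N, if the wrist force passes 120 N, or if a joint passes its speed limit or range.

ROBOT

A 7-joint arm with a two-finger parallel gripper is mounted at the origin on the work surface. World frame = base frame: x ahead of the robot, y to its left, z up, the work surface at z = 0. Lengths are in m, angles in rad, forces in N, time in s.
With the tool pointing down it reaches from about 0.35 to 0.9 m from the base axis. Payload 19.9 kg.
Tool frame: the origin (TCP) lies on the front face of the gripper's body, between the roots of the fingers; the fingertips stand robot.finger_overhang ahead of it and the grasp point (between the pads) lies 78 mm ahead of it (robot.finger_overhang is the distance from the TCP to the fingertips, in m); z points along the fingers, y is the line along which they close (so a half turn about z gives the same grasp; the last joint's range is limited). The gripper opens to 94 mm and grips with 3 to 60 N. Pads are 16 mm wide; open, the fingers measure 119 mm over their backs; the gripper's body (75 mm by 177 mm) begins 78 mm behind the grasp point.
Start: joints at [1.2, 0.417, -0.01, 1.614, 0.005, 1.111, -0.053], TCP at [0.202, -0.591, 0.303] pointing down, gripper open.
Joint ranges: [-2.81, 2.81], [-0.39, 2.02], [-1.27, 1.25], [0.06, 2.57], [-1.19, 4.33], [0.19, 2], [-2.82, 2.82]. Speed limits (rad/s): [1.89, 1.89, 2.39, 2.39, 3.01, 3.01, 3.01].

INTERFACE

Orientations are given as a unit quaternion [w, x, y, z].
In Python, from bench import robot, viewer gives the robot as it stands. The module is installed in compiled form; this text tells all that it offers.
- The arm moves only by the tool servo_tool, never from a script. Its argument "motion" is a list of rows, each a list of 3 entries, a list of its own where there are three numbers: the closure, from 0 (fully open) to 1 (shut), then the shift along the tool's x, y, z in m, then the turn about the tool's z in rad. In form: [[fingers, [x, y, z], yaw], ...]. A call has 1 to 12 rows; each row shifts and turns the commanded pose from where the row before left it, along the tool's axes as they then stand; what a row does not reach is not made up. A row lasts 1/12 s, in which the tool goes at most 41.7 mm and 7.16 degrees, less where a joint would pass 70% of its speed; a pose out of reach is approached as far as the arm can. A call with a gripper value outside its range is refused whole. The fingers move at their own pace and stop on an object; "squeeze" is the grip in N (left out, the last holds). Time passes only in rows, so rows that do not move let the fingers close. It gives the time, the measured TCP pose, the force, the opening and the grip force at its end, in the units of the state.
- robot.get_obs(): the state, without advancing time (a new reading comes with each control period).
- viewer.grab_frame(name): name is "side" or "top" or "wrist"; returns a dict with "image" (420x560x3 uint8, red, green, blue), "mtx" (3x3 intrinsics, pixels), "position" and "orientation" of the camera in the world. Camera axes: x right, y up, looking along -z (the intrinsics and any distortion apply to the point x, -y, -z); pixel columns grow to the right and rows downward; lengths in m; the calibration is good to about 2 mm. A picture is of the moment at which its call begins. There is no depth.
- robot.hand_in(): hands the job in; it is judged then, once.
The state is a dict: "time_s": time; "joints": joint angles; "qd": joint speeds; "effort": joint torques, N m; "tool_pos": TCP position; "orientation": TCP orientation; "contact_force": force on the tool from outside, world axes, zero at the start; "wrist_torque": the same for the moment, N m; "finger_gap": finger opening in m; "grip_force": force on a finger pad.
Only numpy, scipy, OpenCV 4.12 (cv2) and the standard library are available. Lean on these libraries where they do the work, as an engineer would, in place of code of your own. Each camera call takes 0.05 s, during which the arm holds its last target. There are 200 camera calls.

## Working session

There is one attempt and no reset: what is moved stays moved. The work goes in short steps, Python scripts to look and compute and a tool call to move; the robot and the scene stay as the last step left them, time stands still between calls to the robot, and variables do not carry over. Pictures are saved under pics/ and viewed, at most 10 in all, crops included, and the job is handed in when it is done.

Besides the shell and the picture viewer there is one more tool, called after ">>>" as name(argument=value, ...), one argument or row to a line, values as JSON. servo_tool: Moves the arm, as the interface text tells. Its arguments: {"type":"object","properties":{"motion":{"type":"array","items":{"type":"array"}},"squeeze":{"type":"number"}},"required":["motion"]}

```bash
mkdir -p pics
cat > h.py <<'E'
import numpy as np,cv2
from scipy.spatial.transform import Rotation as R
from bench import robot,viewer
def rot(q): return R.from_quat([q[1],q[2],q[3],q[0]]).as_matrix()
def ray(f,u,v):
    d=np.linalg.inv(f["mtx"])@[u,v,1.]; d=rot(f["orientation"])@[d[0],-d[1],-d[2]]
    return np.array(f["position"]),d/np.linalg.norm(d)
def onz(f,u,v,z):
    p,d=ray(f,u,v); return p+d*(z-p[2])/d[2]
def proj(f,P):
    c=rot(f["orientation"]).T@(np.array(P)-f["position"]); q=f["mtx"]@[c[0],-c[1],-c[2]]; return q[:2]/q[2]
def grab(n,save=None):
    f=viewer.grab_frame(n)
    if save: cv2.imwrite(f"pics/{save}.png",f["image"][:,:,::-1])
    return f
E
python3 - <<'E'
from h import *
o=robot.get_obs();print(o,robot.finger_overhang)
for n in("top","side"):
    f=grab(n,n+"0");print(n,f["position"],f["orientation"],f["mtx"],[k for k in f])
E
```

```text
{'time_s': 0.0, 'joints': array([ 1.19950391,  0.41794139, -0.01031166,  1.61417546,  0.00468982,
        1.11068947, -0.05302347]), 'qd': array([ 2.38646749e-04,  8.67027395e-05, -5.35453760e-04,  1.41385547e-03,
       -6.08695557e-04, -6.06698817e-04, -1.30042161e-05]), 'effort': array([ 2.64903283e-03, -8.51245308e+01,  6.40339851e-01, -4.25991654e+01,
       -4.88274358e-02,  1.85819843e-02,  9.22537379e-05]), 'tool_pos': array([ 0.2023228 , -0.59107176,  0.30204497]), 'orientation': array([-5.79178337e-04,  9.86436195e-01,  1.64144084e-01, -1.35611195e-04]), 'contact_force': array([-0.36147364, -0.43967528, -0.81971036]), 'wrist_torque': array([-0.03983431, -0.00877206,  0.01495492]), 'grip_force': 0.0, 'finger_gap': 0.09385254727834123} 0.0972
top [0.31880163 0.01724762 0.9623823 ] [ 0.71342948  0.03992993 -0.06476783 -0.69658388] [[455.89285273   0.         285.75182124]
 [  0.         455.89285273 214.67882553]
 [  0.           0.           1.        ]] ['image', 'mtx', 'position', 'orientation']
side [0.01859286 0.59985106 0.58616888] [-0.26091276 -0.1507935   0.45216818  0.83948186] [[458.32234409   0.         272.45203953]
 [  0.         458.32234409 209.35698871]
 [  0.           0.           1.        ]] ['image', 'mtx', 'position', 'orientation']
```

View pics/top0.png

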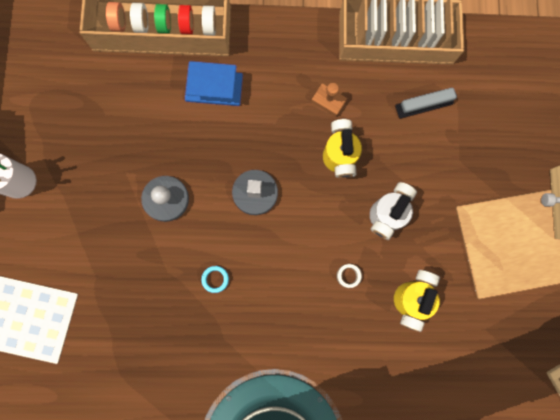

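View pics/side0.png

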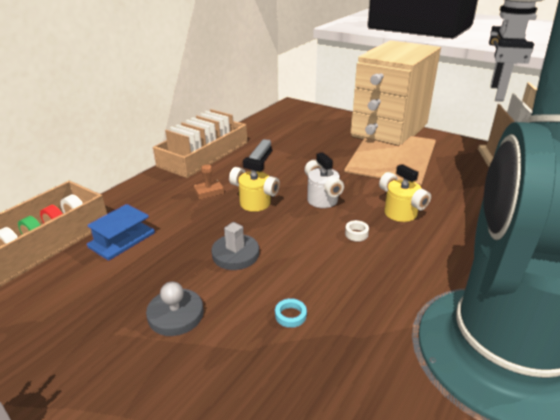

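The top view shows the silver coupler at about (392,211) with its black handle at (401,206), and the ball mount at (164,198) with the ball at (160,195). The square-post decoy is at (255,191), and the yellow look-alikes are at (343,150) and (418,298). The side view shows the silver coupler at (323,187), its handle at (323,160), and the ball at (172,293).

Run:
```python
from h import *
t=grab("top");s=grab("side")
def comp(f,mask,u,v,r):
    m=np.zeros_like(mask);cv2.circle(m,(u,v),r,255,-1);m&=mask
    n,l,st,c=cv2.connectedComponentsWithStats(m)
    i=1+np.argmax(st[1:,4]);pts=np.argwhere(l==i)[:,::-1].astype(np.float32)
    return c[i],st[i],cv2.minAreaRect(pts),pts
tv=t["image"].max(2);sv=s["image"].max(2)
dk=lambda v,th:((v<th)*255).astype(np.uint8)
a=comp(t,dk(tv,38),401,206,20);print("top handle",a[:3])
b=comp(s,dk(sv,38),323,160,16);print("side handle",b[:3])
def tri(f,p,g,q):
    p1,d1=ray(f,*p);p2,d2=ray(g,*q);A=np.c_[d1,-d2];x=np.linalg.lstsq(A,p2-p1,rcond=None)[0]
    return (p1+d1*x[0]+p2+d2*x[1])/2,np.linalg.norm(p1+d1*x[0]-p2-d2*x[1])
print("handle tri",tri(t,a[2][0],s,b[2][0]))
box=cv2.boxPoints(a[2]);P=np.array([onz(t,*p,0.115)for p in box]);print(P.round(4), "heading edges",[np.degrees(np.arctan2(*(P[(i+1)%4]-P[i])[1::-1])).round(1) for i in range(2)],[np.linalg.norm(P[i+1]-P[i]).round(4) for i in range(2)])
# base ellipse & ball
def bright(f):
    im=f["image"].astype(int);return ((im.min(2)>95)&(im.max(2)-im.min(2)<30)).astype(np.uint8)*255
def greyish(f):
    im=f["image"].astype(int);return ((im[:,:,2]>=im[:,:,0]-6)&(im.max(2)>25)).astype(np.uint8)*255
e=comp(t,bright(t),160,195,14);g=comp(s,bright(s),172,293,18);print("ball",e[0:2],g[0:2])
ec=cv2.minEnclosingCircle(e[3]);gc=cv2.minEnclosingCircle(g[3]);print(ec,gc)
print("ball tri",tri(t,ec[0],s,gc[0]),onz(t,*ec[0],.052))
h=comp(t,greyish(t),164,198,32);hull=cv2.convexHull(h[3]);el=cv2.fitEllipse(hull);print("base",el,onz(t,*el[0],.018))
# wide zooms
z=lambda f,u,v,r:cv2.resize(f["image"][v-r:v+r,u-r:u+r,::-1],(380,380),interpolation=cv2.INTER_CUBIC)
cv2.imwrite("pics/z.png",np.hstack([z(t,395,208,38),z(s,323,180,38)]))
```

```text
top handle (array([399.83233533, 206.7005988 ]), array([391, 196,  19,  23, 167], dtype=int32), ((399.65380859375, 206.76922607421875), (8.59785270690918, 23.852108001708984), 33.6900634765625))
side handle (array([324.17910448, 160.74626866]), array([317, 154,  15,  15, 134], dtype=int32), ((324.2117614746094, 160.75294494628906), (17.13750648498535, 8.67721939086914), 40.60129928588867))
handle tri (array([ 0.46781378, -0.23062406,  0.10602254]), np.float64(0.0010565142985382605))
[[ 0.4517 -0.208   0.115 ]
 [ 0.4907 -0.234   0.115 ]
 [ 0.4819 -0.2477  0.115 ]
 [ 0.4429 -0.2216  0.115 ]] heading edges [np.float64(-33.6), np.float64(-123.1)] [np.float64(0.0469), np.float64(0.0163)]
ball (array([158.36158192, 194.9905838 ]), array([146, 181,  25,  29, 531], dtype=int32)) (array([170.17056856, 296.23244147]), array([155, 282,  30,  30, 598], dtype=int32))
((160.0, 195.0), 14.000100135803223) ((170.7872772216797, 296.9395751953125), 15.822956085205078)
ball tri (array([0.48937093, 0.24184984, 0.04710126]), np.float64(3.8602609158219005e-05)) [0.48844231 0.2406353  0.052     ]
base ((164.8592529296875, 198.2729034423828), (43.84716796875, 45.6129035949707), 84.95965576171875) [0.48812283 0.23851405 0.018     ]
```

View pics/z.png

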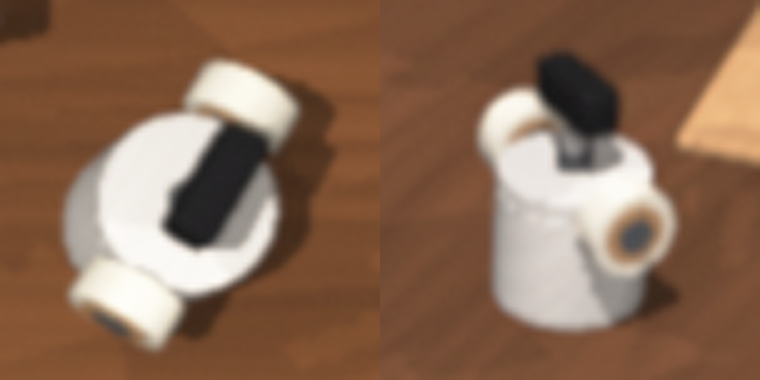

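The zoom confirms the handle bar runs parallel to the roll axis, heading about -34°. I'm moving above it first.

>>> servo_tool(
  motion=[
    [0,[0.031,-0.021,0],0],
    [0,[0.031,-0.021,0],0],
    [0,[0.031,-0.021,0],0],
    [0,[0.031,-0.021,0],0],
    [0,[0.031,-0.021,0],0],
    [0,[0.031,-0.021,0],0],
    [0,[0.031,-0.021,0],0],
    [0,[0.031,-0.021,0],0],
    [0,[0.031,-0.021,0],0],
    [0,[0.031,-0.021,0],0],
    [0,[0.031,-0.021,0],0],
    [0,[0.031,-0.021,0],0],
  ],
  squeeze=30,
)

```text
time_s: 1.2
tool_pos: [0.4735, -0.2308, 0.3027]
orientation: [0.0, 0.986, 0.164, 0.0]
contact_force: [1.0, -0.8, -0.4]
finger_gap: 0.0944
grip_force: 0.0
```

>>> servo_tool(
  motion=[
    [0,[0,0,0],0.115],
    [0,[0,0,0],0.115],
    [0,[0,0,0],0.115],
    [0,[0,0,0],0.115],
    [0,[0,0,0],0.115],
    [0,[0,0,0],0.115],
    [0,[0,0,0],0.115],
    [0,[0,0,0],0.115],
    [0,[0,0,0],0],
    [0,[0,0,0],0],
    [0,[0,0,0],0],
  ],
)

```text
time_s: 2.12
tool_pos: [0.4728, -0.2323, 0.3026]
orientation: [-0.0, 0.957, -0.289, -0.0]
contact_force: [0.0, 0.0, 0.5]
finger_gap: 0.0939
grip_force: 0.0
```

```bash
cat >> h.py <<'E'
def tool():
    o=robot.get_obs();return np.array(o["tool_pos"]),rot(o["orientation"]),o
def delta(P):
    p,M,o=tool();return (M.T@(np.array(P)-p)).round(4)
E
python3 - <<'E'
from h import *
f=grab("wrist","w1");p,M,o=tool();print(p,o["joints"].round(2),np.degrees(np.arctan2(M[1,0],M[0,0])),M[:,2],o["time_s"],f["position"])
print(delta([.468,-.2306,.184]),proj(f,[.468,-.2306,.117]))
E
```

```text
[ 0.47273385 -0.2323981   0.30259404] [ 0.5   0.25 -0.12  1.85  0.03  1.04 -1.79] -33.61677670106201 [-1.13453471e-04  9.87731230e-05 -9.99999989e-01] 2.1667 [ 0.53182089 -0.27120207  0.38468376]
[-0.0049  0.0011  0.1186] [284.60160121 218.40035095]
```

View pics/w1.png

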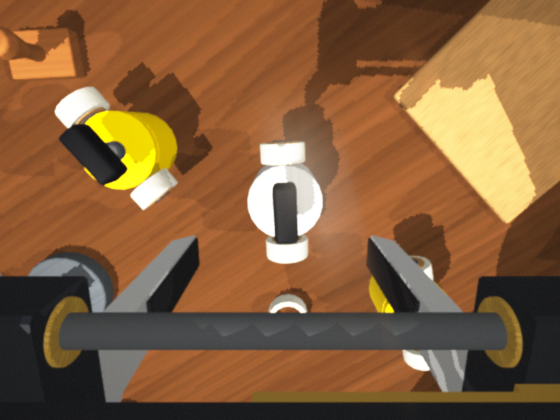

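The bar, at (285,212), is centred and aligned between the fingers. I'm descending to grip it.

>>> servo_tool(
  motion=[
    [0,[-0.005,0.001,0.02],0],
    [0,[0,0,0.025],0],
    [0,[0,0,0.025],0],
    [0,[0,0,0.02],0],
    [0,[0,0,0.015],0],
    [0,[0,0,0.013],0],
    [0,[0,0,0],0],
    [0.5,[0,0,0],0],
    [1,[0,0,0],0],
    [1,[0,0,0],0],
    [1,[0,0,0],0],
    [1,[0,0,0],0],
  ],
  squeeze=35,
)

```text
time_s: 3.17
tool_pos: [0.4682, -0.2305, 0.1852]
orientation: [0.0, 0.957, -0.291, 0.0]
contact_force: [-0.2, 0.0, 0.4]
finger_gap: 0.0638
grip_force: 0.0
```

>>> servo_tool(
  motion=[
    [1,[0,0,0],0],
    [1,[0,0,0],0],
    [1,[0,0,0],0],
    [1,[0,0,0],0],
    [1,[0,0,0],0],
  ],
)

```text
time_s: 3.58
tool_pos: [0.468, -0.2305, 0.1847]
orientation: [-0.0, 0.957, -0.291, -0.0]
contact_force: [-0.4, -0.8, 0.5]
finger_gap: 0.0308
grip_force: 0.0
```

>>> servo_tool(
  motion=[
    [1,[0,0,0],0],
    [1,[0,0,0],0],
    [1,[0,0,0],0],
    [1,[0,0,0],0],
    [1,[0,0,0],0],
    [1,[0,0,0],0],
  ],
)

```text
time_s: 4.08
tool_pos: [0.4678, -0.2304, 0.1845]
orientation: [-0.0, 0.957, -0.291, -0.0]
contact_force: [-2.5, 1.4, 0.3]
finger_gap: 0.0197
grip_force: 34.8
```

>>> servo_tool(
  motion=[
    [1,[0,0,-0.004],0],
    [1,[0,0,-0.006],0],
    [1,[0,0,-0.006],0],
    [1,[0,0,-0.006],0],
    [1,[0,0,-0.004],0],
    [1,[0,0,-0.004],0],
    [1,[0,0,-0.01],0],
    [1,[0,0,-0.01],0],
    [1,[0,0,0],0],
    [1,[0,0,0],0],
    [1,[0,0,0],0],
  ],
)

```text
time_s: 5.0
tool_pos: [0.4679, -0.2304, 0.2345]
orientation: [0.0, 0.957, -0.291, -0.0]
contact_force: [-0.5, -0.0, -6.0]
finger_gap: 0.0199
grip_force: 34.8
```

Run:
```python
from h import *
f=grab("side","s2");w=grab("wrist")
z=lambda f,u,v,r:cv2.resize(f["image"][v-r:v+r,u-r:u+r,::-1],(400,400),interpolation=cv2.INTER_CUBIC)
cv2.imwrite("pics/z2.png",np.hstack([z(f,323,170,60),cv2.resize(w["image"][:,:,::-1],(400,400))]))
```

```text
(no output)
```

View pics/z2.png

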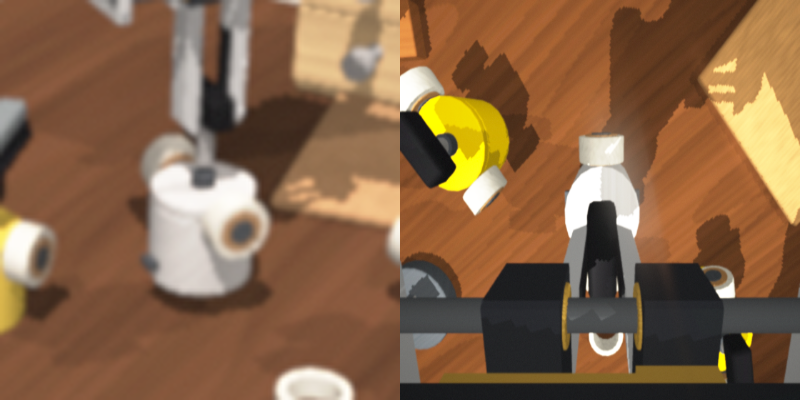

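Lifted: the handle is up and the coupler hangs upright, clear of the table. Next I raise it, turn, and carry it to just short of the ball so the wrist camera can see it.

>>> servo_tool(
  motion=[
    [1,[0,0,-0.015],0],
    [1,[0,0,-0.025],0],
    [1,[0,0,-0.025],0],
    [1,[0,0,-0.025],-0.08],
    [1,[0,0,0],-0.12],
    [1,[0,0,0],-0.12],
    [1,[0,0,0],-0.12],
    [1,[0,0,0],-0.12],
    [1,[0,0,0],-0.12],
    [1,[0,0,0],-0.12],
    [1,[0,0,0],-0.12],
    [1,[0,0,0],0],
  ],
)

```text
time_s: 6.1
tool_pos: [0.4678, -0.2305, 0.3241]
orientation: [-0.0, 0.986, 0.167, -0.0]
contact_force: [-0.9, 0.1, -6.0]
finger_gap: 0.0195
grip_force: 34.8
```

>>> servo_tool(
  motion=[
    [1,[0.004,-0.015,0],0],
    [1,[0.008,-0.03,0],0],
    [1,[0.008,-0.04,0],0],
    [1,[0.008,-0.04,0],0],
    [1,[0.008,-0.04,0],0],
    [1,[0.008,-0.04,0],0],
    [1,[0.008,-0.04,0],0],
    [1,[0.008,-0.04,0],0],
    [1,[0.008,-0.04,0],0],
    [1,[0.008,-0.04,0],0],
    [1,[0.004,-0.035,0],0],
    [1,[0.004,-0.025,0],0],
  ],
)

```text
time_s: 7.1
tool_pos: [0.4085, 0.2019, 0.3247]
orientation: [-0.0, 0.987, 0.163, 0.0]
contact_force: [0.8, -0.6, -6.0]
finger_gap: 0.0197
grip_force: 34.8
```

>>> servo_tool(
  motion=[
    [1,[0,-0.013,0],0],
    [1,[0,0,0],0],
    [1,[0,0,0],0],
    [1,[0,0,0],0],
    [1,[0,0,0],0],
    [1,[0,0,0],0],
  ],
)

```text
time_s: 7.6
tool_pos: [0.4059, 0.2104, 0.3246]
orientation: [0.0, 0.987, 0.163, -0.0]
contact_force: [-0.2, 0.3, -6.2]
finger_gap: 0.0197
grip_force: 34.8
```

Run:
```python
from h import *
w=grab("wrist","w3");t=grab("top","t3");p,M,o=tool();print(p,o["joints"].round(2),np.degrees(np.arctan2(M[1,0],M[0,0])),delta([.4888,.2403,.3]),proj(w,[.4888,.2403,.052]),o["finger_gap"])
```

```text
[0.40585704 0.21065516 0.32468007] [ 0.04  0.13 -0.63  1.97  0.08  1.07 -1.87] 18.81090511731318 [ 0.0881 -0.0013  0.0247] [280.35183312 104.72853236] 0.020253749150839974
```

View pics/w3.png

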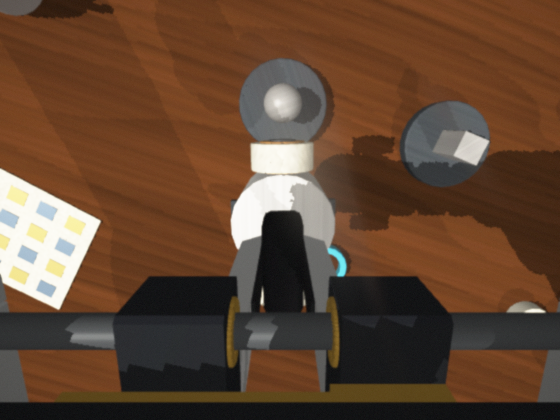

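The wrist view shows the ball at about (283,102) on its base, with the cup top centred near column 283. The post decoy is off to the right at (460,145). I'm now fitting the cup rim and the ball precisely in this view.

Run:
```python
from h import *
from scipy.optimize import least_squares
w=grab("wrist");s=grab("side","s3");p,M,o=tool()
im=w["image"].astype(int);v=im.min(2)
# cup rim: bright along rows, walk from outside in
L=[];Rr=[]
for r in range(182,246,4):
    row=(v[r]>135)
    c=np.where(row[215:350])[0]+215
    if len(c): L.append((c[0],r));Rr.append((c[-1],r))
print(L,Rr)
zt=p[2]-.078-.129+.068
Q=np.array([onz(w,a,b,zt) for a,b in L+Rr]);T=(Q-p)@M
c=least_squares(lambda q:np.hypot(T[:,0]-q[0],T[:,1]-q[1])-q[2],[0,0,.036],loss="soft_l1",f_scale=.0005)
print("cup centre tool",c.x, (np.hypot(T[:,0]-c.x[0],T[:,1]-c.x[1])-c.x[2]).round(4))
c=least_squares(lambda q:np.hypot(T[:,0]-q[0],T[:,1]-q[1])-.036,[0,0],loss="soft_l1",f_scale=.0005);print("fixed r",c.x)
# ball
g=cv2.cvtColor(w["image"],cv2.COLOR_RGB2GRAY)
m=((g>105)*255).astype(np.uint8);k=np.zeros_like(m);cv2.circle(k,(283,102),24,255,-1)
cn=max(cv2.findContours(m&k,cv2.RETR_EXTERNAL,cv2.CHAIN_APPROX_NONE)[0],key=cv2.contourArea)
bc,br=cv2.minEnclosingCircle(cn);print("ball px",bc,br,cv2.boundingRect(cn),cv2.contourArea(cn)/(np.pi*br*br))
b=onz(w,*bc,.052);print("ball world",b,"tool",(b-p)@M)
# base ellipse: dark neutral
im2=w["image"].astype(int);m=((im2[:,:,2]>=im2[:,:,0]-4)*255).astype(np.uint8);k[:]=0;cv2.circle(k,(283,102),52,255,-1)
k[142:]=0
cn=max(cv2.findContours(m&k,cv2.RETR_EXTERNAL,cv2.CHAIN_APPROX_NONE)[0],key=cv2.contourArea)
q=cn[:,0];q=q[q[:,1]<125].astype(float);T=np.array([(onz(w,*a,.02)-p)@M for a in q])
c=least_squares(lambda q:np.hypot(T[:,0]-q[0],T[:,1]-q[1])-.048,[.09,0],loss="soft_l1",f_scale=.0005);print("base tool",c.x,np.median(abs(c.fun)))
```

```text
[(np.int64(249), 182), (np.int64(247), 186), (np.int64(244), 190), (np.int64(241), 194), (np.int64(238), 198), (np.int64(236), 202), (np.int64(234), 206), (np.int64(233), 210), (np.int64(232), 214), (np.int64(231), 218), (np.int64(231), 222), (np.int64(231), 226), (np.int64(231), 230), (np.int64(232), 234), (np.int64(233), 238), (np.int64(234), 242)] [(np.int64(311), 182), (np.int64(315), 186), (np.int64(320), 190), (np.int64(323), 194), (np.int64(325), 198), (np.int64(328), 202), (np.int64(330), 206), (np.int64(331), 210), (np.int64(332), 214), (np.int64(333), 218), (np.int64(333), 222), (np.int64(333), 226), (np.int64(333), 230), (np.int64(333), 234), (np.int64(331), 238), (np.int64(330), 242)]
cup centre tool [0.00352978 0.00033779 0.03462946] [ 0.0019  0.0006  0.0001 -0.0001 -0.     -0.0002 -0.     -0.0003 -0.0003
 -0.     -0.0002 -0.0002  0.0001 -0.0001  0.      0.0003  0.0004 -0.0002
  0.0001 -0.0001 -0.0005 -0.0001  0.     -0.0002 -0.0002  0.     -0.0002
 -0.0001  0.0001  0.0006  0.      0.0003]
fixed r [0.00145571 0.00026777]
ball px (283.1033935546875, 102.13021850585938) 23.870100021362305 (263, 79, 39, 48) 0.7150750404423128
ball world [0.49193929 0.23885592 0.052     ] tool [0.09057699 0.00128763 0.2726765 ]
base tool [0.08715757 0.00088499] 0.000814993530832149
```

>>> servo_tool(
  motion=[
    [1,[0.0105,0,0],0],
    [1,[0.018,0,0],0],
    [1,[0.022,0,0],0],
    [1,[0.02,0,0],0],
    [1,[0.012,0,0],0],
    [1,[0.005,0,0.01],0],
    [1,[0,0,0.01],0],
    [1,[0,0,0.01],0],
    [1,[0,0,0],0],
    [1,[0,0,0],0],
    [1,[0,0,0],0],
    [1,[0,0,0],0],
  ],
)

```text
time_s: 8.8
tool_pos: [0.4884, 0.2395, 0.2952]
orientation: [-0.0, 0.986, 0.164, 0.0]
contact_force: [-0.1, 0.2, -5.5]
finger_gap: 0.0201
grip_force: 34.8
```

Run:
```python
from h import *
s=grab("side");t=grab("top");w=grab("wrist");p,M,o=tool();print(p,o["contact_force"])
z=lambda f,u,v,r:cv2.resize(f["image"][v-r:v+r,u-r:u+r,::-1],(266,266),interpolation=cv2.INTER_CUBIC)
cv2.imwrite("pics/z4.png",np.hstack([cv2.resize(s["image"][190:350,90:260,::-1],(510,480),interpolation=cv2.INTER_CUBIC),cv2.resize(t["image"][150:250,115:215,::-1],(290,480),interpolation=cv2.INTER_CUBIC)]))
for q in ([.4888,.2403,.052],[.4888,.2403,.02],p-[0,0,.207]): print(proj(s,q),proj(t,q))
```

```text
[0.48849896 0.2394915  0.29509524] [-0.03358291  0.16388054 -6.23310379]
[171.30869639 294.38423519] [160.17898383 194.83004762]
[173.88476328 308.17217636] [163.7979106  197.75386362]
[168.75074642 277.85057112] [156.19705853 191.44477153]
```

View pics/z4.png

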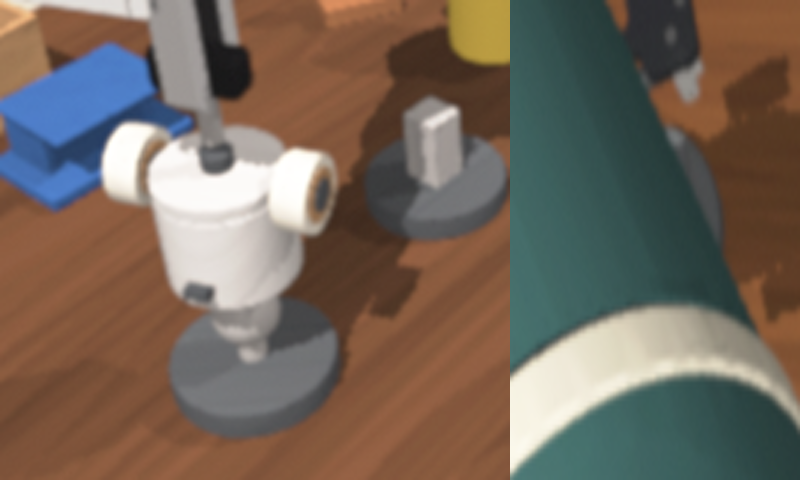

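The side crop shows the cup hanging upright directly above the ball, and their centres agree with the projections to about 1 px. I'm lowering gently and watching the force.

>>> servo_tool(
  motion=[
    [1,[0,0,0.006],0],
    [1,[0,0,0.006],0],
    [1,[0,0,0.006],0],
    [1,[0,0,0.006],0],
    [1,[0,0,0.004],0],
    [1,[0,0,0.004],0],
    [1,[0,0,0.004],0],
    [1,[0,0,0.004],0],
    [1,[0,0,0],0],
    [1,[0,0,0],0],
  ],
)

```text
time_s: 9.78
tool_pos: [0.4884, 0.2395, 0.2545]
orientation: [-0.0, 0.986, 0.164, -0.0]
contact_force: [0.3, -0.6, -5.7]
finger_gap: 0.0194
grip_force: 34.8
```

>>> servo_tool(
  motion=[
    [1,[0,0,0.004],0],
    [1,[0,0,0.004],0],
    [1,[0,0,0.004],0],
    [1,[0,0,0.004],0],
    [1,[0,0,0.003],0],
    [1,[0,0,0.003],0],
    [1,[0,0,0],0],
    [1,[0,0,0],0],
  ],
)

```text
time_s: 10.45
tool_pos: [0.4884, 0.2395, 0.2325]
orientation: [-0.0, 0.986, 0.164, -0.0]
contact_force: [-0.4, 1.6, -6.0]
finger_gap: 0.0197
grip_force: 34.8
```

>>> servo_tool(
  motion=[
    [1,[0,0,0.0015],0],
    [1,[0,0,0.0015],0],
    [1,[0,0,0],0],
    [1,[0,0,0],0],
  ],
)

```text
time_s: 10.78
tool_pos: [0.4884, 0.2395, 0.2296]
orientation: [-0.0, 0.986, 0.164, -0.0]
contact_force: [0.5, 0.1, -5.4]
finger_gap: 0.0199
grip_force: 34.8
```

>>> servo_tool(
  motion=[
    [1,[0,0,0.001],0],
    [1,[0,0,0],0],
    [1,[0,0,0],0],
  ],
)

```text
time_s: 11.03
tool_pos: [0.4886, 0.2395, 0.2289]
orientation: [-0.0, 0.986, 0.164, 0.0]
contact_force: [0.2, -0.6, -3.0]
finger_gap: 0.0195
grip_force: 34.9
```

>>> servo_tool(
  motion=[
    [1,[0,0,0.001],0],
    [1,[0,0,0],0],
    [1,[0,0,0],0],
  ],
)

```text
time_s: 11.28
tool_pos: [0.4886, 0.2395, 0.2278]
orientation: [-0.0, 0.986, 0.164, 0.0]
contact_force: [-0.7, -2.3, -0.2]
finger_gap: 0.02
grip_force: 34.9
```

Run:
```python
from h import *
s=grab("side")
cv2.imwrite("pics/z5.png",cv2.resize(s["image"][210:340,100:250,::-1],(690,598),interpolation=cv2.INTER_CUBIC))
```

```text
(no output)
```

View pics/z5.png

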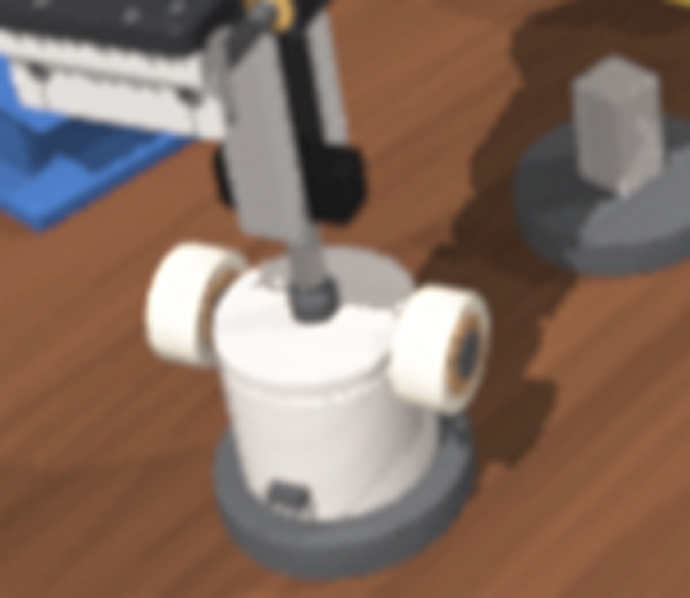

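The coupler stands flat and centred on the dark base with the handle still up, so it is seated. I'm now pressing the handle down.

>>> servo_tool(
  motion=[
    [1,[0,0,0.003],0],
    [1,[0,0,0.003],0],
    [1,[0,0,0.003],0],
    [1,[0,0,0.003],0],
    [1,[0,0,0.003],0],
    [1,[0,0,0.003],0],
    [1,[0,0,0.003],0],
    [1,[0,0,0],0],
    [1,[0,0,0],0],
  ],
)

```text
time_s: 12.08
tool_pos: [0.4884, 0.2395, 0.2064]
orientation: [-0.0, 0.986, 0.164, -0.0]
contact_force: [2.4, -0.7, -2.8]
finger_gap: 0.0198
grip_force: 34.9
```

>>> servo_tool(
  motion=[
    [1,[0,0,0.002],0],
    [1,[0,0,0],0],
    [1,[0,0,0],0],
  ],
)

```text
time_s: 12.33
tool_pos: [0.4884, 0.2395, 0.2046]
orientation: [-0.0, 0.986, 0.164, -0.0]
contact_force: [1.0, -0.5, -1.8]
finger_gap: 0.0196
grip_force: 34.9
```

>>> servo_tool(
  motion=[
    [1,[0,0,0.001],0],
    [1,[0,0,0],0],
    [1,[0,0,0],0],
  ],
)

```text
time_s: 12.58
tool_pos: [0.4885, 0.2395, 0.2039]
orientation: [0.0, 0.986, 0.164, 0.0]
contact_force: [0.5, -2.6, 5.5]
finger_gap: 0.0195
grip_force: 34.9
```

>>> servo_tool(
  motion=[
    [1,[0,0,0.001],0],
    [1,[0,0,0],0],
    [1,[0,0,0],0],
  ],
)

```text
time_s: 12.83
tool_pos: [0.4887, 0.2396, 0.2037]
orientation: [0.0, 0.986, 0.164, 0.0]
contact_force: [-5.3, -5.1, 21.5]
finger_gap: 0.0196
grip_force: 34.9
```

>>> servo_tool(
  motion=[
    [1,[0,0,0.001],0],
    [1,[0,0,0],0],
    [1,[0,0,0],0],
  ],
)

```text
time_s: 13.08
tool_pos: [0.4888, 0.2397, 0.2036]
orientation: [0.0, 0.986, 0.164, 0.001]
contact_force: [-9.3, -8.7, 36.6]
finger_gap: 0.0201
grip_force: 35.0
```

The force rises sharply after 25 mm of travel, so the handle is fully down. I'll relieve the load, release and retreat.

>>> servo_tool(
  motion=[
    [1,[0,0,-0.0015],0],
    [1,[0,0,0],0],
    [1,[0,0,0],0],
  ],
)

```text
time_s: 13.33
tool_pos: [0.4886, 0.2396, 0.2038]
orientation: [0.0, 0.986, 0.164, 0.0]
contact_force: [-2.7, -3.5, 13.9]
finger_gap: 0.0198
grip_force: 34.9
```

>>> servo_tool(
  motion=[
    [0.3,[0,0,0],0],
    [0,[0,0,0],0],
    [0,[0,0,0],0],
    [0,[0,0,0],0],
    [0,[0,0,0],0],
    [0,[0,0,0],0],
    [0,[0,0,0],0],
    [0,[0,0,0],0],
    [0,[0,0,0],0],
    [0,[0,0,0],0],
  ],
)

```text
time_s: 14.17
tool_pos: [0.4884, 0.2395, 0.2032]
orientation: [-0.0, 0.986, 0.164, -0.0]
contact_force: [0.4, -0.3, 0.4]
finger_gap: 0.0827
grip_force: 0.0
```

>>> servo_tool(
  motion=[
    [0,[0,0,-0.01],0],
    [0,[0,0,-0.02],0],
    [0,[0,0,-0.03],0],
    [0,[0,0,-0.03],0],
    [0,[0,0,-0.03],0],
    [0,[0,0,-0.02],0],
    [0,[-0.03,0,0],0],
    [0,[-0.04,0,0],0],
    [0,[-0.03,0,0],0],
    [0,[0,0,0],0],
    [0,[0,0,0],0],
    [0,[0,0,0],0],
  ],
)

```text
time_s: 15.17
tool_pos: [0.3943, 0.2072, 0.344]
orientation: [-0.0, 0.986, 0.164, 0.001]
contact_force: [0.4, 0.1, -0.0]
finger_gap: 0.0941
grip_force: 0.0
```

Run:
```python
from h import *
s=grab("side");w=grab("wrist");print(tool()[0])
cv2.imwrite("pics/z6.png",np.hstack([cv2.resize(s["image"][210:340,100:250,::-1],(400,400),interpolation=cv2.INTER_CUBIC),cv2.resize(w["image"][:,:,::-1],(400,400))]))
```

```text
[0.39451548 0.20738713 0.34337035]
```

View pics/z6.png

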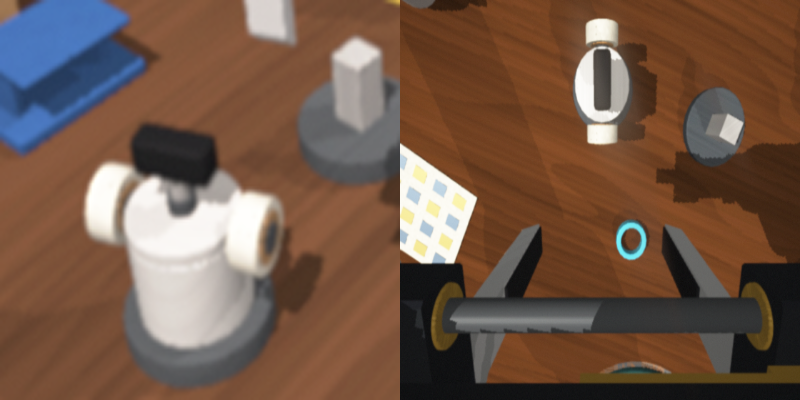

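The coupler stands upright on the mount with its handle down, and the gripper is clear of it.

```bash
python3 -c "
from bench import robot
print(robot.hand_in())"
```

```text
the job is handed in; nothing more can be done
None
```

The tape holder is seated flat on the ball mount, its handle pressed fully down to lock it, and the gripper has let go; I handed the job in at about 15 s, and no verdict came back.

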